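# Separator board and second radio unit into the carrier

## Robot

A 6-joint arm with a two-finger parallel gripper is mounted at the origin on the work surface. World frame = base frame: x ahead of the robot, y to its left, z up, the work surface at z = 0. Lengths are in mm, angles in rad, forces in N, time in s.
With the tool pointing down it reaches from about 275 to 825 mm from the base axis. Payload 4.9 kg.
Tool frame: the origin (TCP) lies at the very end of the fingers, on their centre line; the grasp point (between the pads) lies 19 mm behind it; z points along the fingers, y is the line along which they close (so a half turn about z gives the same grasp; the last joint's range is limited). The gripper opens to 85 mm and grips with 20 to 120 N. Pads are 22 mm wide; open, the fingers measure 114 mm over their backs; the gripper's body (76 mm by 85 mm) begins 54 mm behind the grasp point. The pads swing forward as they close: fully open they stand 13 mm farther back than shut.
Start: joints at [-1.458, 0.326, -0.193, 1.052, 0, 1.437], TCP at [134.377, -533.349, 206.681] pointing down, gripper open.
Joint ranges: [-2.65, 2.65], [-0.97, 1.79], [-1.3, 1.35], [-1.93, 2.1], [-1.47, 1.37], [-3.14, 3.14]. Speed limits (rad/s): [2.57, 2.57, 3.14, 3.14, 3.14, 3.14].

## Interface

Orientations are given as [roll, pitch, yaw] about the fixed x, y, z axes, in that order (R = Rz(yaw) Ry(pitch) Rx(roll)).
In Python, from bench import bot, solve_ik, imaging gives the robot as it stands. Calls block until the motion is done:
- bot.move_ptp(position, orientation): joint-space move of the TCP to a pose.
- bot.movel(position, rot=None, max_speed=150, threshold=None): straight line of the TCP; rot=None keeps the orientation; max_speed is the mean speed in mm/s. With threshold (N) it stops when the force on the tool has changed by that much, and returns True; else False.
- bot.move_j(angles): joint-space move.
- bot.grip(opening, effort=None): opening from 0.0 (shut) to 1.0 (fully open); effort is the grip in N (None keeps the last); returns when the fingers have stopped.
- bot.dwell(seconds).
- solve_ik(position, orientation): joint angles nearest the present ones, or None.
- bot.get_state(): the state.
- imaging.capture(name): name is "side" or "top"; returns the picture (384x512x3 uint8, blue, green, red); there is no depth.
- imaging.camera_model(name): a dict with "K" (3x3 intrinsics, pixels), "position" and "rotation" of the camera in the world. Camera axes: x right, y up, looking along -z (the intrinsics and any distortion apply to the point x, -y, -z); pixel columns grow to the right and rows downward; lengths in mm; the calibration is good to about 2 mm. A picture is of the moment at which its call begins. camera_model takes no time and is no camera call.
A pose or a line that the arm cannot do raises bot.IKError and nothing moves.
- bot.sign_off(): hands the job in; it is judged then, once.
The state is a dict: "t": time; "qpos": joint angles; "joint_velocities": joint speeds; "effort": joint torques, N m; "tcp_pos": TCP position; "orientation": TCP orientation; "contact_force": force on the tool from outside, world axes, zero at the start; "wrist_torque": the same for the moment, N m; "opening": opening from 0.0 (shut) to 1.0 (fully open); "gripper_force": force on a finger pad.
Only numpy, scipy, OpenCV 4.12 (cv2) and the standard library are available. Lean on these libraries where they do the work, as an engineer would, in place of code of your own. Each camera call takes 0.05 s, during which the arm holds its last target. There are 200 camera calls.

## Task

One radio unit already lies in the black steel carrier: lay the full-length white separator board flat and centred on it, then stack the loose radio unit squarely on the board, right way up and with its connectors at the same end as those of the unit below. Lower both all the way down between the carrier's posts rather than dropping them in. Leave the short board, the screwdriver and the jar alone, and do not drag the lower unit about.

Things in the scene. Friction and masses are not known exactly. Their poses are not given: they have to be found in the camera images.
- carrier: Fixed black steel carrier: base plate 186 (x) x 80 (y) x 5 mm thick with four upright flat posts, two at each end, 13 mm wide (y), 4 mm thick (x), centred at x = +-84, y = +-24.5 mm, their tops 75 mm above the bench. 164 mm free between the posts of the two ends; the long sides are open. Origin: centre of the underside, on the bench; x along its length, z up.
- lower_unit: Radio unit already lying in the carrier on its base plate: black box 150 (x) x 60 (y) x 36 mm (z), 0.3 to 0.6 kg; at its -x end a grey front panel with three round connectors in a row, at its +x end heat-sink fins; flat top with a blank light metal type plate near the fins end (centred 40 mm from the middle). Origin: centre of the underside; x along its length towards the fins, z up.
- upper_unit: Loose radio unit, the same as the one in the carrier (150 x 60 x 36 mm, 0.3 to 0.6 kg, connectors at its -x end, fins and type plate at +x), lying right way up on the bench. Origin: centre of the underside; x along its length towards the fins, z up.
- upper_front (a point): Centre of the connector end of the loose radio unit (75 mm from its origin along -x, 18 mm up).
- lower_front (a point): Centre of the connector end of the radio unit in the carrier (75 mm from its origin along -x, 18 mm up).
- separator: Full-length separator: stiff flat white plastic board 150 (x) x 68 (y) x 8 mm thick, about 80 g, lying flat on the bench. Origin: centre of the underside; x along its length.
- short_board: Bystander: short white plastic board of the same width and thickness but too short, 85 (x) x 68 (y) x 8 mm, lying flat on the bench. Origin: centre of the underside.
- screwdriver: Bystander: screwdriver 180 mm long lying on the bench beyond the work. Origin: under its middle, on the bench.
- jar: Bystander: clear jar of 64 mm diameter, 75 mm high with a black cap, standing on the bench. Origin: centre of the underside.
Not all that is in view belongs to the job. What is shaped like the lower_unit but green or turquoise is not meant. Leave any blue or red look-alike of the separator alone.

How it is judged (in metres and radians):
On the way, in this order (a step that is already met when the one before it is completed fails the run):
1. the fingers lower the full-length separator to less than 12 mm above where it rests on the lower unit, or set it down there (z of separator in the frame of carrier between 0.035 and 0.053 m and x of separator in the frame of carrier between -0.02 and 0.02 m and y of separator in the frame of carrier between -0.02 and 0.02 m and contact force between the fingers and separator above 0.3 N), for 0.05 s.
2. the separator lies flat, centred and let go on the lower unit (z of separator in the frame of carrier between 0.037 and 0.045 m and angle between separator's own z axis and vertical below 0.05 rad and angle between the x axis of separator and the x axis of carrier, either way round below 0.15 rad and x of separator in the frame of carrier between -0.015 and 0.015 m and y of separator in the frame of carrier between -0.015 and 0.015 m and contact force between the fingers and separator below 0.1 N and linear speed of separator below 0.01 m/s), for 0.2 s.
3. the fingers lower the loose unit to less than 12 mm above where it rests on the separator, or set it down there (z of upper_unit in the frame of carrier between 0.043 and 0.061 m and x of upper_unit in the frame of carrier between -0.02 and 0.02 m and y of upper_unit in the frame of carrier between -0.02 and 0.02 m and contact force between the fingers and upper_unit above 0.3 N), for 0.05 s.
At the end, for the whole second after the job is handed in: Lower unit, separator and loose unit lie in the carrier in that order, upper connectors at the same end as the lower ones; each within 15 mm of the carrier's centre (x and y) and 4 mm of its resting height, level within 0.05 rad, in line within 0.15 rad; at rest (z of lower_unit in the frame of carrier between 0.001 and 0.009 m and angle between each of lower_unit, separator, upper_unit's own z axis and vertical below 0.05 rad and angle between the x axis of each of lower_unit, separator, upper_unit and the x axis of carrier, either way round below 0.15 rad and x of lower_unit in the frame of carrier between -0.015 and 0.015 m and y of lower_unit in the frame of carrier between -0.015 and 0.015 m and z of separator in the frame of carrier between 0.037 and 0.045 m and x of separator in the frame of carrier between -0.015 and 0.015 m and y of separator in the frame of carrier between -0.015 and 0.015 m and z of upper_unit in the frame of carrier between 0.045 and 0.053 m and x of upper_unit in the frame of carrier between -0.015 and 0.015 m and y of upper_unit in the frame of carrier between -0.015 and 0.015 m and x of upper_front in the frame of lower_unit below -0.05 m and linear speed of each of upper_unit, separator below 0.01 m/s); the robot touches nothing.
It fails at once if the lower unit is shifted by more than 25 mm (distance of lower_unit from where it was at the start of the episode above 0.025 m).
It fails at once if the short board is moved by more than 30 mm (distance of short_board from where it was at the start of the episode above 0.03 m).
It fails at once if the screwdriver is moved by more than 30 mm (distance of screwdriver from where it was at the start of the episode above 0.03 m).
It fails at once if the jar is moved by more than 30 mm (distance of jar from where it was at the start of the episode above 0.03 m).
It also fails if it takes over 61 s, if anything falls off the work surface, if the arm or the gripper's body presses on something with over 40 N, if the wrist force passes 120 N, or if a joint passes its speed limit or range.

## Working session

There is one attempt and no reset: what is moved stays moved. The work goes in short steps, each a Python script; the robot and the scene stay as the last script left them, time stands still between calls to the robot, and variables do not carry over. Pictures are saved under pics/ and viewed, at most 11 in all, crops included, and the job is handed in when it is done.

```bash
mkdir -p pics; ls; python3 - <<'E'
from bench import bot, imaging
import cv2
for n in("top","side"):
    cv2.imwrite(f"pics/{n}0.png",cv2.resize(imaging.capture(n),(800,600),interpolation=cv2.INTER_CUBIC))
    print(imaging.camera_model(n))
s=bot.get_state();print(s)
E
```

```text
pics
{'K': array([[478.2930896 ,   0.        , 252.01457042],
       [  0.        , 478.2930896 , 191.27123298],
       [  0.        ,   0.        ,   1.        ]]), 'position': array([ 346.95603425,   35.76219614, 1460.38097105]), 'rotation': array([ 0.1776757 , -0.00385545, -1.54129112])}
{'K': array([[400.99235175,   0.        , 249.86360233],
       [  0.        , 400.99235175, 192.05374761],
       [  0.        ,   0.        ,   1.        ]]), 'position': array([ 482.03922284, 1076.8638763 ,  683.00187762]), 'rotation': array([ 1.02769651,  0.01428847, -3.05172729])}
{'t': 0.1, 'qpos': array([-1.45823321e+00,  3.26848828e-01, -1.93508357e-01,  1.05198503e+00,
        4.19801782e-05,  1.43662553e+00]), 'joint_velocities': array([ 8.17030019e-04, -1.38228582e-03,  4.90537699e-03,  4.58834677e-05,
        3.30683895e-04, -1.77706824e-04]), 'effort': array([ 4.39333226e-04, -4.44240081e+01,  2.63037962e+01,  7.90902675e-03,
       -1.25734632e-04,  8.41871042e-06]), 'tcp_pos': array([ 134.30735697, -532.76930172,  205.98227016]), 'orientation': array([-3.14006628e+00, -2.48393997e-04,  2.46733691e-01]), 'contact_force': array([0.13528084, 1.3891994 , 0.25592793]), 'wrist_torque': array([ 0.0359449 , -0.01558278, -0.05331059]), 'gripper_force': 0.0, 'opening': 1.0055899583383618}
```

View pics/top0.png

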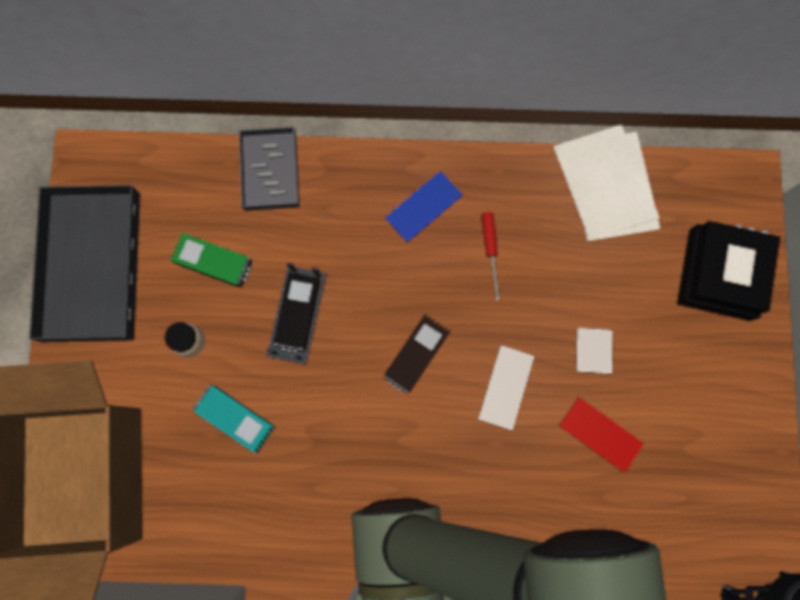

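View pics/side0.png

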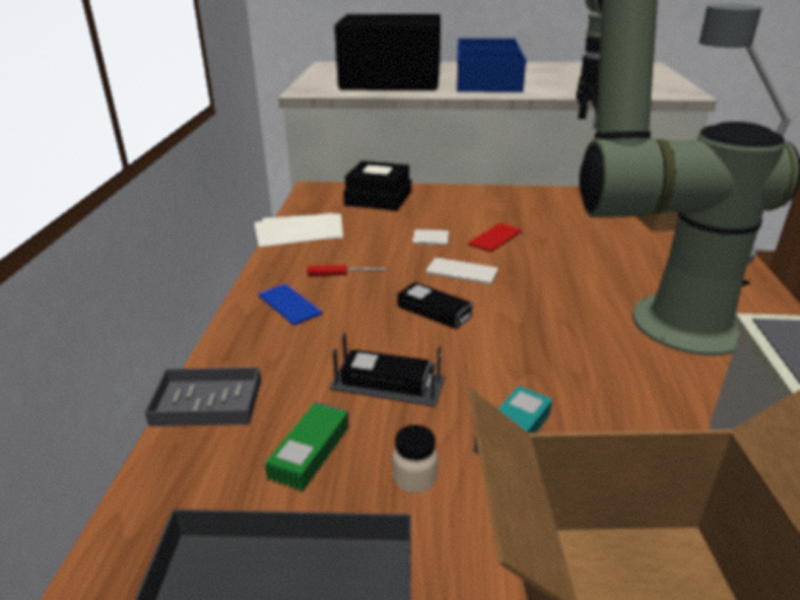

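The top view (800-px scale) shows the separator at (506,388) and the loose unit at (417,354), with its plate at (428,336) and connectors towards (398,383). The carrier is at (297,315), its lower unit's plate at (300,291), connectors at the image bottom. Next I'll fit silhouettes to get poses.

```bash
cat > vis.py <<'E'
import numpy as np, cv2
from scipy.optimize import minimize
from scipy.spatial.transform import Rotation as Ro
from bench import imaging
U=4
def cam(n):
    m=imaging.camera_model(n); return m["K"],np.array(m["position"]),Ro.from_euler('xyz',m["rotation"]).as_matrix()
def proj(n,P):
    K,p,R=cam(n); c=(np.atleast_2d(P)-p)@R; c=c*[1,-1,-1]; q=c@K.T; return q[:,:2]/q[:,2:]
def back(n,uv,z):
    K,p,R=cam(n); d=R@(np.linalg.inv(K)@[*uv,1]*[1,-1,-1]); return p+d*(z-p[2])/d[2]
def box(cx,cy,L,W,z0,z1):
    return np.array([[cx+a*L/2,cy+b*W/2,z] for a in(-1,1) for b in(-1,1) for z in(z0,z1)])
UNIT=[box(0,0,150,60,0,36)]; SEP=[box(0,0,150,68,0,8)]; PLATE=None
CAR=[box(0,0,186,80,0,5),box(0,0,150,60,5,41)]+[box(a*84,b*24.5,4,13,0,75) for a in(-1,1) for b in(-1,1)]
def world(q,boxes):
    c,s=np.cos(q[2]),np.sin(q[2]); R=np.array([[c,-s,0],[s,c,0],[0,0,1]])
    return [b@R.T+[q[0],q[1],0] for b in boxes]
def wood(img):
    hsv=cv2.cvtColor(cv2.GaussianBlur(img,(3,3),0),cv2.COLOR_BGR2HSV).astype(int)
    return hsv
def fit(n,img,q0,boxes,kind,r=110):
    h=wood(img)
    m=(h[...,2]<75)|((h[...,1]<90)&(h[...,2]>100)) if kind=='dark' else ((h[...,1]<90)&(h[...,2]>100))
    big=cv2.resize(m.astype(np.float32),None,fx=U,fy=U,interpolation=cv2.INTER_LINEAR)
    c=proj(n,[q0[0],q0[1],20])[0]
    # keep the component(s) near the guess
    roi=np.zeros(big.shape,np.uint8)
    for w in world(q0,boxes):
        cv2.fillConvexPoly(roi,cv2.convexHull(((proj(n,w)+.5)*U).astype(np.float32)).astype(np.int32),1)
    roi=cv2.dilate(roi,np.ones((61,61)))
    big=big*roi
    def ren(q):
        o=np.zeros(big.shape,np.uint8)
        for w in world(q,boxes):
            hu=cv2.convexHull(((proj(n,w)+.5)*U-.5).astype(np.float32))
            cv2.fillConvexPoly(o,np.round(hu*16).astype(np.int32),1,shift=4)
        return o
    x0,y0=np.maximum((c*U-400).astype(int),0); sl=np.s_[y0:y0+800,x0:x0+800]
    f=lambda x:np.abs(ren([x[0],x[1],x[2]/100])[sl]-big[sl]).sum()
    x=np.array([q0[0],q0[1],q0[2]*100])
    for st in(12,4):
        x=minimize(f,x,method='Nelder-Mead',options=dict(initial_simplex=np.vstack([x,x+np.eye(3)*st]),xatol=.05,fatol=1)).x
    return np.array([x[0],x[1],x[2]/100]),f(x)/ren([x[0],x[1],x[2]/100]).sum()
def draw(n,img,q,boxes,col,k=1.5625):
    for w in world(q,boxes):
        p=np.round((proj(n,w)+.5)*k*16).astype(int)
        for i in range(8):
            for j in(1,2,4):
                if not i&j: cv2.line(img,tuple(map(int,p[i])),tuple(map(int,p[i|j])),col,1,cv2.LINE_AA,4)
E
cat > a.py <<'E'
from vis import *
k=1.5625
def g(a,b,z):
    A,B=back('top',np.array(a)/k-.5,z),back('top',np.array(b)/k-.5,z); return A,B
A,B=g((398,380),(435,324),36); qu=[*((A+B)/2)[:2],np.arctan2(*(B-A)[1::-1])]
A,B=g((496,428),(517,348),8); qs=[*((A+B)/2)[:2],np.arctan2(*(B-A)[1::-1])]
A,B=g((289,352),(303,275),41); qc=[*((A+B)/2)[:2],np.arctan2(*(B-A)[1::-1])]
Q={}
for n in('top','side'):
    img=imaging.capture(n); big=cv2.resize(img,(800,600),interpolation=cv2.INTER_CUBIC)
    for nm,q,b,kd,col in(('unit',qu,UNIT,'dark',(0,255,0)),('sep',qs,SEP,'white',(255,0,0)),('car',qc,CAR,'dark',(0,255,255))):
        r,e=fit(n,img,Q.get(nm,q),b,kd); Q.setdefault(nm,r); print(n,nm,np.round(q,2),np.round(r,3),round(float(e),3))
        draw(n,big,r,b,col)
        # type plate
        z=41 if nm=='car' else 36
        if nm!='sep':
            pu=proj(n,[r[0]+40*np.cos(r[2]),r[1]+40*np.sin(r[2]),z])[0]
            h=wood(img); m=((h[...,1]<90)&(h[...,2]>100)).astype(np.uint8)
            l,lab,st,ce=cv2.connectedComponentsWithStats(m); i=np.argmin([np.hypot(*(c-pu))+1e3*(s[4]>900)+1e3*(s[4]<30) for c,s in zip(ce,st)])
            P=back(n,ce[i],z)[:2]; d=P-r[:2]; c,s=np.cos(r[2]),np.sin(r[2]); print('  plate rel',np.round([c*d[0]+s*d[1],-s*d[0]+c*d[1]],1),st[i][4])
    crop=big[230:450,230:560] if n=='top' else big[220:440,300:630]
    cv2.imwrite(f'pics/fit_{n}.png',crop)
a=[cv2.imread(f'pics/fit_{n}.png') for n in('top','side')]
cv2.imwrite('pics/fit.png',cv2.resize(np.hstack(a),(800,267)))
E
python3 a.py
```

```text
top unit [502.72  -7.37  -0.56] [496.112  -7.398  -0.568] 0.196
  plate rel [41.5  0.8] 172
top sep [ 4.4149e+02 -1.8393e+02 -2.5000e-01] [ 4.42201e+02 -1.84373e+02 -2.85000e-01] 0.046
top car [ 5.6981e+02  2.2629e+02 -1.3000e-01] [ 5.71912e+02  2.31111e+02 -1.84000e-01] 0.199
  plate rel [41.7 -3.1] 165
side unit [502.72  -7.37  -0.56] [505.026 -13.008  -0.618] 0.208
  plate rel [33.7  1.2] 83
side sep [ 4.4149e+02 -1.8393e+02 -2.5000e-01] [ 4.43405e+02 -1.87304e+02 -2.83000e-01] 0.093
side car [ 5.6981e+02  2.2629e+02 -1.3000e-01] [ 5.74460e+02  2.25356e+02 -1.78000e-01] 0.168
  plate rel [39.7  1.1] 127
```

View pics/fit.png

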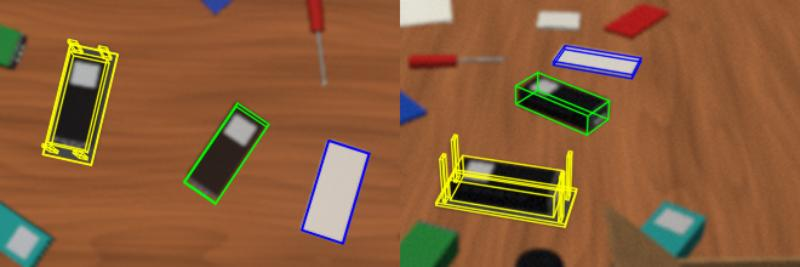

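```bash
sed -i "s/m=(h\[...,2\]<75).*/m=cv2.morphologyEx(((h[...,2]<95)|(h[...,1]<110)).astype(np.uint8),cv2.MORPH_CLOSE,np.ones((3,3)))>0 if kind=='dark' else ((h[...,1]<110)\&(h[...,2]>100))\n    cv2.imwrite(f'pics\/mask_{n}_{kind}.png',m.astype(np.uint8)*255)/" vis.py
python3 a.py
python3 - <<'E'
import cv2,numpy as np
k=1.5625
a=[cv2.imread(f'pics/mask_{n}_dark.png') for n in('top','side')]
f=[cv2.imread(f'pics/fit_{n}.png') for n in('top','side')]
c=[cv2.resize(x,(800,600))[s] for x,s in zip(a,(np.s_[230:450,230:560],np.s_[220:440,300:630]))]
cv2.imwrite('pics/m.png',cv2.resize(np.vstack([np.hstack(c),np.hstack(f)]),(800,533)))
E
```

```text
top unit [502.72  -7.37  -0.56] [497.588  -7.38   -0.567] 0.083
  plate rel [40.3  0.1] 173
top sep [ 4.4149e+02 -1.8393e+02 -2.5000e-01] [ 4.42246e+02 -1.84347e+02 -2.79000e-01] 0.074
top car [ 5.6981e+02  2.2629e+02 -1.3000e-01] [ 5.72037e+02  2.29352e+02 -1.82000e-01] 0.054
  plate rel [41.3 -1.5] 165
side unit [502.72  -7.37  -0.56] [502.824 -11.414  -0.598] 0.127
  plate rel [36.5  0.4] 83
side sep [ 4.4149e+02 -1.8393e+02 -2.5000e-01] [ 4.4334e+02 -1.8731e+02 -3.0200e-01] 0.142
side car [ 5.6981e+02  2.2629e+02 -1.3000e-01] [ 5.74201e+02  2.27361e+02 -1.66000e-01] 0.066
  plate rel [40.3 -1.5] 128
```

View pics/m.png

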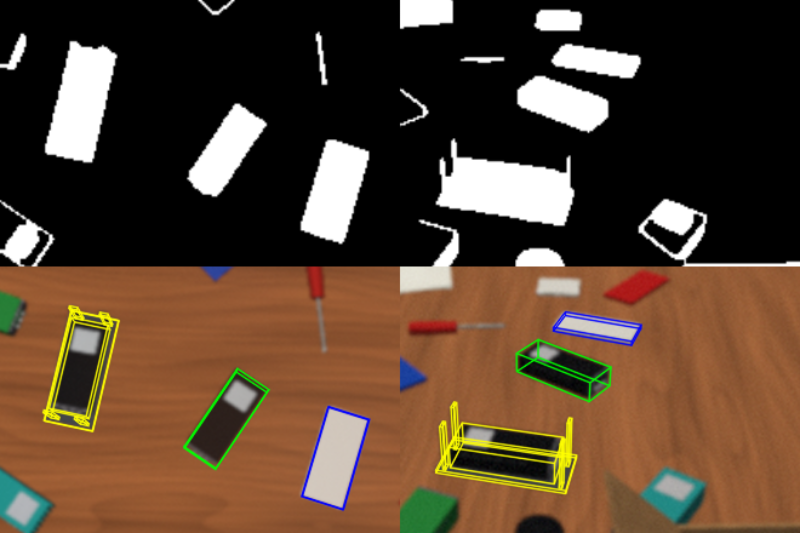

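The fits agree to a few mm between the two cameras: separator about (442.5,-185), loose unit about (498.5,-8), carrier about (572.8,228.7). Now the separator grasp, using a touch-down to find the true fingertip height.

```bash
python3 - <<'E'
from bench import bot, solve_ik, imaging
import numpy as np, cv2
pi=np.pi
for p in([442.5,-185,100],[498.5,-8,120],[572.8,228.7,160]):
    for y in(-.28,-.567,-.18): print(p,y,np.round(solve_ik(p,[pi,0,y]),2), end=' ')
bot.grip(.93,40); bot.move_ptp([442.5,-185,60],[pi,0,-.283])
hit=bot.movel([442.5,-185,-16],max_speed=40,threshold=5)
z=bot.get_state()["tcp_pos"]; print(hit,z,bot.get_state()["opening"],bot.get_state()["contact_force"],bot.get_state()["t"])
cv2.imwrite('pics/touch.png',cv2.resize(imaging.capture('side')[120:220,220:360],(700,500),interpolation=cv2.INTER_CUBIC))
E
```

```text
[442.5, -185, 100] -0.28 [-0.55  0.3  -0.53  0.74  0.    2.87] [442.5, -185, 100] -0.567 [-0.55  0.3  -0.53  0.74  0.   -3.12] [442.5, -185, 100] -0.18 [-0.55  0.3  -0.53  0.74  0.    2.77] [498.5, -8, 120] -0.28 [-0.16  0.31 -0.45  0.8   0.   -3.03] [498.5, -8, 120] -0.567 [-0.16  0.31 -0.45  0.8   0.   -2.74] [498.5, -8, 120] -0.18 [-0.16  0.31 -0.45  0.8   0.   -3.13] [572.8, 228.7, 160] -0.28 [ 0.26  0.48 -0.08  1.01  0.   -2.6 ] [572.8, 228.7, 160] -0.567 [ 0.26  0.48 -0.08  1.01  0.   -2.31] [572.8, 228.7, 160] -0.18 [ 0.26  0.48 -0.08  1.01  0.   -2.7 ] False [ 442.64038978 -185.09743194  -15.83463116] 0.9290015216799355 [0.34609383 0.0472033  0.08470073] 4.3583
```

View pics/touch.png

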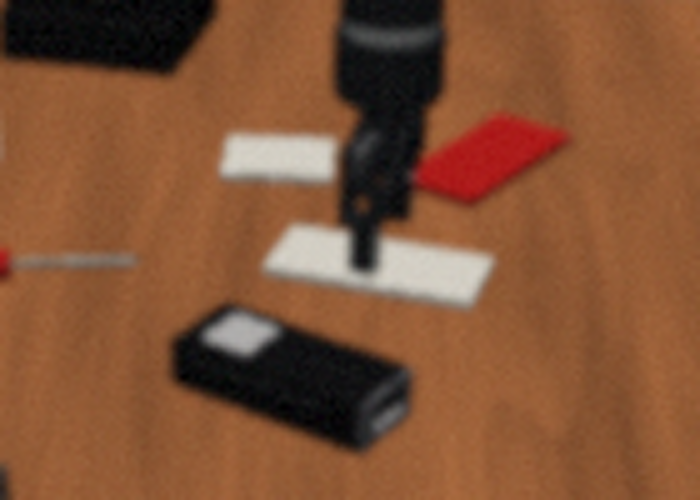

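No contact yet at nominal TCP z = -16: the near fingertip at (365,270) still hangs just above the board's near edge at (365,290). I'll carry on down until it touches.

```bash
python3 - <<'E'
from bench import bot, solve_ik, imaging
import numpy as np, cv2
hit=bot.movel([442.5,-185,-36],max_speed=25,threshold=4)
s=bot.get_state(); print(hit,s["tcp_pos"],s["contact_force"],s["wrist_torque"],s["t"])
cv2.imwrite('pics/touch2.png',cv2.resize(imaging.capture('side')[120:220,220:360],(700,500),interpolation=cv2.INTER_CUBIC))
E
```

```text
True [ 442.12975917 -184.77134611  -35.42952304] [-0.6413065   0.67633038  5.25098219] [0.01980248 0.09476852 0.02402578] 5.15
```

View pics/touch2.png

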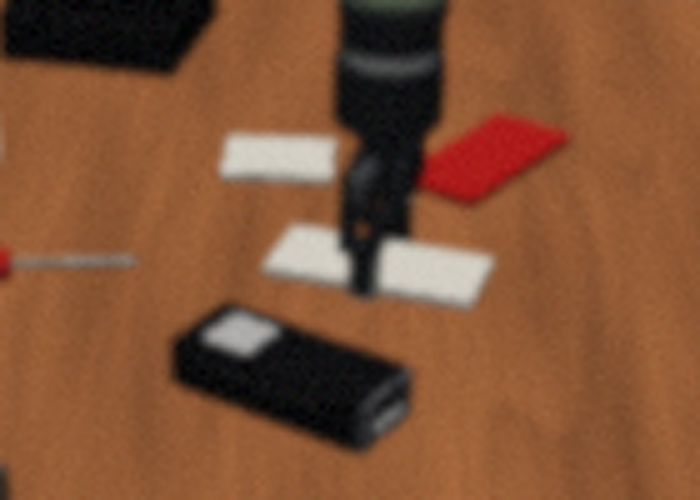

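```bash
python3 - <<'E'
from bench import bot, solve_ik, imaging
import numpy as np, cv2
bot.movel([442.5,-185,-31.5],max_speed=40)
bot.grip(0.0,40); s=bot.get_state(); print(s["opening"],s["gripper_force"],s["contact_force"],s["tcp_pos"])
bot.movel([442.5,-185,40],max_speed=100)
s=bot.get_state(); print(s["opening"],s["gripper_force"],s["contact_force"],s["tcp_pos"],s["t"])
cv2.imwrite('pics/held.png',cv2.resize(imaging.capture('side')[90:220,220:380],(800,600),interpolation=cv2.INTER_CUBIC))
E
```

```text
0.780684146952629 44.64870489250643 [-2.23575073  0.90339661  6.54388695] [ 442.48413664 -184.95586622  -31.18548905]
0.7796912107113262 44.70382332801819 [ 0.36395553  0.30993024 -0.44983872] [ 442.04867194 -184.73930765   39.52838166] 6.6083
```

View pics/held.png

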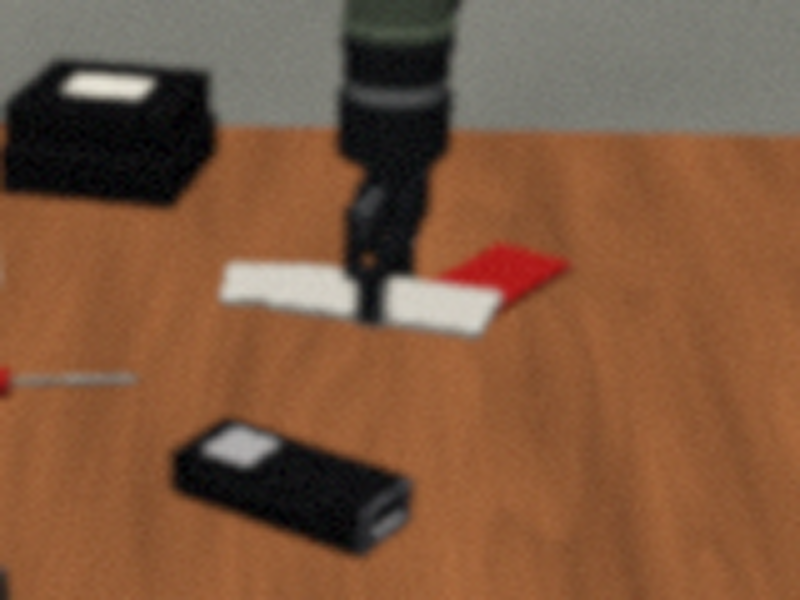

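The board is held level and centred at (370,300). I'll carry it over the carrier and measure its ends numerically from the top view.

```bash
cat > ends.py <<'E'
from vis import *
def ends(img,q,z,y,white=True):
    "first/last white position along object x on line y (frame q at height z)"
    c,s=np.cos(q[2]),np.sin(q[2]); t=np.arange(-110,110,.5)
    P=np.c_[q[0]+c*t-s*y,q[1]+s*t+c*y,0*t+z]; uv=proj('top',P).astype(np.float32)
    v=cv2.remap(img,uv[:,0].copy(),uv[:,1].copy(),cv2.INTER_LINEAR)[:,0].astype(float)
    w=v.min(1)>85; return t[w][[0,-1]] if w.any() else None
E
python3 - <<'E'
from bench import bot, solve_ik, imaging
from ends import *
pi=np.pi; Q=[572.8,228.7,-.179]
bot.movel([442.5,-185,90],max_speed=150)
bot.move_ptp([Q[0],Q[1],90],[pi,0,Q[2]])
bot.movel([Q[0],Q[1],62],max_speed=80)
bot.dwell(.2); s=bot.get_state(); tp=s["tcp_pos"]; print(tp,s["orientation"],s["t"])
im=imaging.capture('top'); zt=tp[2]+31.2+8
for y in(-28,-20,-10,0,10,20,28): print(y,ends(im,Q,zt,y))
r=fit('top',im,[572,229,-.18],[b+[0,0,zt-8] for b in SEP],'white'); print(r)
cv2.imwrite('pics/over.png',np.hstack([cv2.resize(im[150:250,140:240],(500,500),interpolation=cv2.INTER_CUBIC)]))
E
```

```text
[573.28171066 228.84591664  62.55070595] [-3.14113363e+00 -9.39313178e-04 -1.79017652e-01] 12.4333
-28 [-55.5  76.5]
-20 [-37.  77.]
-10 [-17.  77.]
0 [50.5 76.5]
10 [61. 76.]
20 None
28 None
(array([5.90450964e+02, 1.93590491e+02, 1.70299740e-01]), np.float64(0.82079544309537))
```

View pics/over.png

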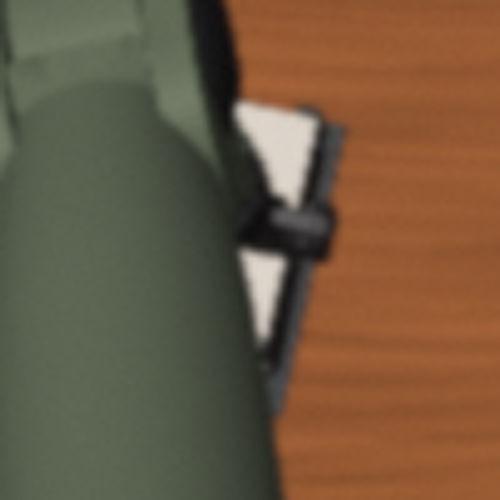

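The arm hides half of the view, but the far edge sits at +76.5 mm (75 expected), with consistent yaw and the board inside the posts. I'll shift it -1.5 mm and lower.

```bash
python3 - <<'E'
from bench import bot, imaging
from ends import *
c,s_=np.cos(-.179),np.sin(-.179); x,y=572.8-1.5*c,228.7-1.5*s_
bot.movel([x,y,22],max_speed=60); print(bot.get_state()["contact_force"])
hit=bot.movel([x,y,5],max_speed=20,threshold=4); s=bot.get_state(); print(hit,s["tcp_pos"],s["contact_force"],s["opening"])
bot.dwell(.15); bot.grip(.95); bot.dwell(.2)
bot.movel([x,y,100],max_speed=130)
bot.move_ptp([498.5,-8,70],[np.pi,0,-.567]); print(bot.get_state()["t"])
for n in('top','side'):
    im=imaging.capture(n)
    q,e=fit(n,im,[572.8,228.7,-.18],[b+[0,0,41] for b in SEP],'white'); d=q[:2]-[572.8,228.7]
    print(n,q,e,'rel carrier',c*d[0]+s_*d[1],-s_*d[0]+c*d[1])
    cv2.imwrite(f'pics/p_{n}.png',cv2.resize(im[150:250,140:240] if n=='top' else im[200:280,200:300],(400,400 if n=='top' else 320),interpolation=cv2.INTER_CUBIC))
a,b=cv2.imread('pics/p_top.png'),cv2.imread('pics/p_side.png'); b=cv2.copyMakeBorder(b,0,80,0,0,cv2.BORDER_CONSTANT)
cv2.imwrite('pics/placed.png',np.hstack([a,b]))
E
```

```text
[ 0.2739343  -0.08102779 -0.60725389]
True [571.25835052 228.94177984   9.86652129] [-1.25987724 -0.56840133  4.33035828] 0.7773958115032235
16.4083
top [ 5.70181010e+02  2.29161505e+02 -1.85570119e-01] 0.08010565721580935 rel carrier -2.659313572551309 -0.01216855747655382
side [ 5.72648310e+02  2.24246998e+02 -1.82268362e-01] 0.06364628984811191 rel carrier 0.6435708426806095 -4.408860488778752
```

View pics/placed.png

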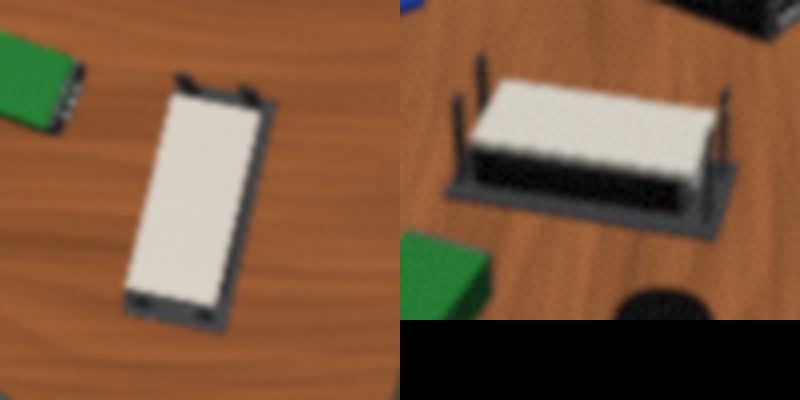

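The board lies flat between the posts, about -1.7 mm in x from centre, with touchdown at TCP z 9.9 as predicted. Next is the radio unit.

```bash
python3 - <<'E'
from bench import bot, imaging
from ends import *
X=[498.6,-8.4]; yaw=-.572; Q=[573,229.5,-.179]
bot.move_ptp([*X,60],[np.pi,0,yaw])
print(bot.movel([*X,-21],max_speed=60,threshold=6))
bot.grip(0.0,80); s=bot.get_state(); print(s["opening"],s["gripper_force"],s["contact_force"],s["tcp_pos"])
bot.movel([*X,110],max_speed=120); bot.dwell(.1); s=bot.get_state(); print(s["opening"],s["contact_force"],s["tcp_pos"],s["t"])
bot.move_ptp([*Q[:2],110],[np.pi,0,Q[2]])
bot.movel([*Q[:2],70],max_speed=80); bot.dwell(.2); s=bot.get_state(); print(s["tcp_pos"],s["orientation"],s["t"])
a=imaging.capture('top')[150:250,140:240]; b=imaging.capture('side')[180:280,200:300]
cv2.imwrite('pics/over2.png',cv2.resize(np.hstack([a,b]),(800,400),interpolation=cv2.INTER_CUBIC))
E
```

```text
False
0.6890676653968006 87.22490787506104 [-1.45484423  0.45087509  6.4824488 ] [499.28543185  -8.11131122 -20.15609424]
0.6876548222535309 [-0.04410353  0.83566921 -4.70365992] [497.85335049  -8.3077971  109.1424107 ] 19.9333
[573.54902332 229.67522726  70.69740431] [-3.14105665e+00 -1.16658998e-03 -1.78967147e-01] 21.7667
```

View pics/over2.png

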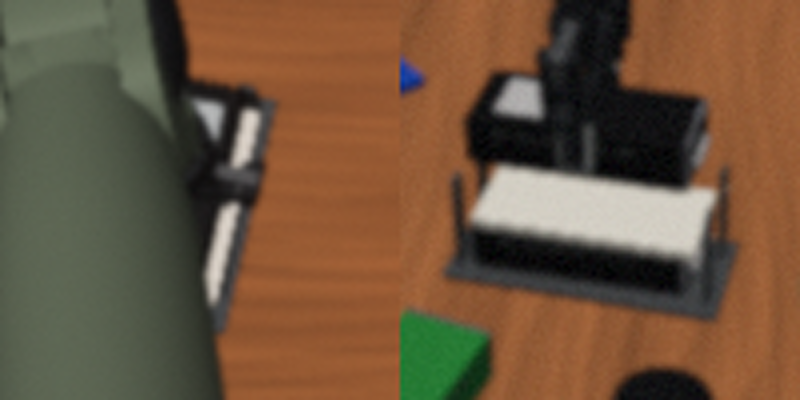

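```bash
python3 - <<'E'
from vis import *
for q in([573,229,-.179],[578,229,-.179]):
    w=world(q,[b+[0,0,90.9] for b in UNIT])[0]
    for i in range(8): print(UNIT[0][i], np.round((proj('side',w)[i]+.5-[200,180])*4), np.round((proj('top',w)[i]+.5-[140,150])*4))
w=world([572.8,228.7,-.179],CAR)
print('posts side', [np.round((proj('side',b).mean(0)+.5-[200,180])*4) for b in w[2:]])
E
```

```text
[-75. -30.   0.] [316. 144.] [202. 296.]
[-75. -30.  36.] [317.  97.] [196. 290.]
[-75.  30.   0.] [296. 197.] [121. 278.]
[-75.  30.  36.] [296. 149.] [113. 272.]
[ 75. -30.   0.] [ 97. 113.] [249.  96.]
[ 75. -30.  36.] [94. 67.] [244.  85.]
[75. 30.  0.] [ 67. 163.] [170.  79.]
[75. 30. 36.] [ 64. 116.] [162.  68.]
[-75. -30.   0.] [308. 143.] [203. 289.]
[-75. -30.  36.] [309.  97.] [196. 283.]
[-75.  30.   0.] [287. 197.] [121. 271.]
[-75.  30.  36.] [288. 149.] [113. 265.]
[ 75. -30.   0.] [ 89. 112.] [250.  89.]
[ 75. -30.  36.] [87. 67.] [245.  78.]
[75. 30.  0.] [ 59. 162.] [170.  73.]
[75. 30. 36.] [ 56. 115.] [163.  61.]
posts side [array([326., 216.]), array([310., 261.]), array([ 86., 179.]), array([ 62., 221.])]
```

The unit is centred over the carrier within about 2 mm: its corners at (469,155), (688,187) and (708,98) match the prediction. The connectors are on the right, the same as the unit below. Lowering.

```bash
python3 - <<'E'
from bench import bot, imaging
from ends import *
X=[573,229.2]
bot.movel([*X,38],max_speed=50); print(bot.get_state()["contact_force"])
hit=bot.movel([*X,22],max_speed=20,threshold=5); s=bot.get_state(); print(hit,s["tcp_pos"],s["contact_force"],s["opening"])
bot.dwell(.15); bot.grip(.95); bot.dwell(.2)
bot.movel([*X,130],max_speed=130)
bot.move_ptp([450,-150,150],[np.pi,0,-.3]); s=bot.get_state(); print(s["t"])
B=[b+[0,0,49] for b in UNIT]
for n in('top','side'):
    im=imaging.capture(n); big=cv2.resize(im,(800,600))
    q,e=fit(n,im,[572.8,228.7,-.179],CAR[:1]+CAR[2:]+[box(0,0,150,68,41,49),box(0,0,150,60,49,85)],'dark'); print(n,q,e)
a=imaging.capture('top')[150:250,140:240]; b=imaging.capture('side')[180:280,200:300]
cv2.imwrite('pics/final.png',cv2.resize(np.hstack([a,b]),(800,400),interpolation=cv2.INTER_CUBIC))
E
```

```text
[-0.2258875   0.0692592  -4.76431995]
True [573.07915332 229.25764387  28.89805332] [-0.44226739 -0.21315606  4.11185993] 0.6868971557057546
29.5
top [ 5.72250399e+02  2.29355768e+02 -1.75476121e-01] 0.05280874825071813
side [ 5.74104317e+02  2.28233249e+02 -1.65597090e-01] 0.05469542762287126
```

View pics/final.png

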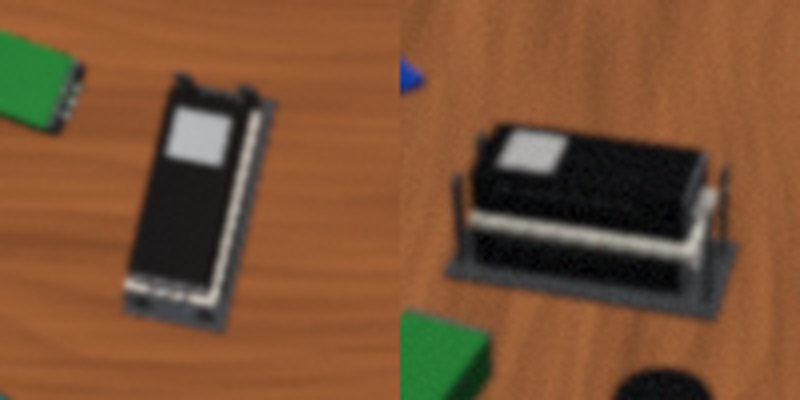

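The stack is level and seated: touchdown came 49.1 mm above the grasp height. Both plates are at the fins end and the unit is between the posts. Handing in.

```bash
python3 -c "
from bench import bot
print(bot.sign_off())"
```

```text
the job is handed in; nothing more can be done
None
```

I lowered the separator and then the loose radio unit into the carrier and handed the job in at about 30 s of the 61 s limit; the final pictures show both seated level between the posts, with connectors at the same end as the lower unit, but the hand-in returned no verdict.

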